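# Hold a sprung test-enclosure cover ajar at the interlock check mark

### The arm

A 6-joint arm with a two-finger parallel gripper is mounted at the origin on a cart in front of the work surface, level with it; the furniture and walls round the work are solid. World frame = base frame: x ahead of the robot, y to its left, z up, the work surface at z = 0. Lengths are in m, angles in rad, forces in N, time in s.
With the tool pointing down it reaches from about 0.25 to 0.775 m from the base axis. Payload 4 kg.
Tool frame: the origin (TCP) lies at the very end of the fingers, on their centre line; the grasp point (between the pads) lies 19 mm behind it; z points along the fingers, y is the line along which they close (so a half turn about z gives the same grasp; the last joint's range is limited). The gripper opens to 94 mm and grips with 3 to 60 N. Pads are 16 mm wide; open, the fingers measure 119 mm over their backs; the gripper's body (75 mm by 177 mm) begins 78 mm behind the grasp point.
Start: joints at [-1.328, 0.087, 1.371, -0, 1.684, -0.103], TCP at [0.186, -0.517, 0.206] pointing down, gripper open.
Joint ranges: [-3.1, 3.1], [-0.76, 2.03], [0.27, 2.55], [-1.08, 4.22], [0.17, 2.65], [-2.57, 2.57]. Speed limits (rad/s): [2.79, 2.79, 3.14, 3.14, 3.14, 3.14].

### API

Orientations are given as [roll, pitch, yaw] about the fixed x, y, z axes, in that order (R = Rz(yaw) Ry(pitch) Rx(roll)).
In Python, from bench import robot, snapshot, finder gives the robot as it stands.
- The arm moves only by the tool drive_tool, never from a script. Its argument "deltas" is text: rows parted by semicolons, each of 7 numbers parted by spaces: the shift along the tool's x, y, z each as a share of 100 mm, from -1 to 1, then the turn, a rotation vector about the tool's x, y, z each as a share of 90 degrees, from -1 to 1, then the finger opening in mm, from 0 to 94. In form: tx ty tz rx ry rz gripper; .... A call has 1 to 5 rows; each row is the pose to reach, as a shift and turn from the pose commanded when the call began, along the tool's axes at that moment; what a row does not reach only later rows make up. A row lasts 1/10 s, in which the tool goes at most 50 mm and 8.59 degrees, less where a joint would pass 70% of its speed; a pose out of reach is approached as far as the arm can. A call with a number of a shift or a turn outside -1 to 1 is refused whole. A call with a gripper value outside its range is refused whole. The fingers move at their own pace and stop on an object; the grip force is fixed at half the most. Time passes only in rows, so rows that repeat a pose let the fingers close. It gives the time, the measured TCP pose, the force, the opening and the grip force at its end, in the units of the state.
- robot.get_obs(): the state, without advancing time (a new reading comes with each control period).
- snapshot(name): name is "scene" or "top" or "wrist"; returns a dict with "img" (420x560x3 uint8, red, green, blue), "fx", "fy", "cx", "cy" (pixels), "D" ([k1, k2, p1, p2, k3] as OpenCV has them; the pictures are not rectified), "T" (4x4, takes a point from camera to world coordinates); the wrist camera has in their place "hand_eye" (4x4, takes a point from camera to tool coordinates, whose origin is the TCP and whose axes are the flange's). Camera axes: x right, y up, looking along -z (the intrinsics and any distortion apply to the point x, -y, -z); pixel columns grow to the right and rows downward; lengths in m; the calibration is good to about 2 mm. A picture is of the moment at which its call begins: read the wrist's pose just before it. There is no depth.
- robot.close_job(): hands the job in; it is judged then, once.
Trained networks look in the newest picture that a camera, given by its name, has taken for a name from the list of things; names that differ only in an ending like _2 or _b are one class to them, and where a whole thing is asked for, a point or a joint stands for the part that bears it (a point fixed in the world has none). Each returns a list of dicts, best first, with "confidence" (0 to 1); they miss things now and then, are a little off and sometimes report something else, mostly with a low value. They report only what shows in the picture. A call takes as long as a camera call.
- finder.look_for(camera, thing): "xy" ([column, row] in pixels, amid what is visible of it).
- finder.masks_of(camera, thing): "region" (420x560 bool, what is visible of it) and "xy" ([column, row] in pixels, amid what is visible of it).
- finder.landmark_of(camera, thing): "xy" ([column, row] in pixels: a listed point, or the origin of a listed thing).
The state is a dict: "time": time; "joint_positions": joint angles; "qvel": joint speeds; "joint_torque": joint torques, N m; "tool_pos": TCP position; "ee_rot": TCP orientation; "wrist_force": force on the tool from outside, world axes, zero at the start; "wrist_torque": the same for the moment, N m; "width": finger opening in m; "finger_force": force on a finger pad.
Only numpy, scipy, OpenCV 4.12 (cv2) and the standard library are available. Lean on these libraries where they do the work, as an engineer would, in place of code of your own. Each camera call takes 0.05 s, during which the arm holds its last target. There are 200 camera calls.

### The job

The safety interlock of the converter test enclosure is to be checked with its cover ajar: swing both keepers outwards until they are clear of the cover, then lift the sprung cover by its bow handle until the cover's pointer stands at the index clamped on the quadrant at its side, without going well past it. Finish while still holding the cover steady at that mark by its handle (do not let go: it springs shut), leaving the index as it is clamped and the other things on the desk where they lie.

Things in the scene. Friction and masses are not known exactly. Their poses are not given: they have to be found in the camera images.
- enclosure: converter test enclosure: fixed grey sheet-steel box 300 mm wide (y), 200 mm deep (x), 75 mm high, under a sprung clear cover hinged at its rear. Origin: centre of its underside, on the desk; axes: x from front to rear, y to its left, z up
- handle (a point): middle of the round bar of the cover's bow handle. Bar 11 mm thick, level, parallel to the hinge axis, straight for 96 mm; legs 110 mm apart; 45 mm above the cover's top face (39 mm clear under it). 188 mm in front of the hinge axis and 50 mm above the cover's mid plane; 133 mm above the desk when shut. Axes turn with the cover; shut, they are the enclosure's
- hinge (a point): middle of the cover's hinge axis, along the rear top edge of the enclosure, 83 mm above the desk, 103 mm behind the enclosure's centre, fixed. Axes are the enclosure's; the hinge axis is y
- pointer (a point): tip of the pointer blade fixed to the cover's left edge, 128 mm from the hinge axis, over the outer face of the upright aluminium quadrant (radius 150 mm about the hinge axis, ticks every 5 degrees from 0 to 60). The quadrant stands 157 to 160 mm to the left of the enclosure's mid plane and rises to 225 mm above the desk; keep clear of it
- index_tip (a point): tip of the index line clamped to the quadrant's rim (small dark block with a brass thumb screw), 130 mm from the hinge axis. The cover is at the mark when the pointer tip points at this tip. Its -x axis runs from the hinge axis to the tip, z is the opening direction
- index_angle (a joint): angle at which the index is clamped on the quadrant, rad, on the scale of cover_angle: the cover angle wanted (0.35 to 0.8). Clamped tight; to be left as it is
- cover_angle (a joint): opening angle of the cover, rad: 0 shut, grows as its front rises, stop at 1.05. The cover weighs about 0.5 kg and a torsion spring (0.5 N m/rad, 0.6 N m preload) also closes it: it takes about 5 to 14 N at the handle and falls shut when let go
- bow_handle: the black bow handle, screwed to the middle of the cover's front rail; origin between its feet on the cover's top face (88 mm above the desk when shut), axes as for handle. The cover is an aluminium frame 304 x 196 mm, 10 mm thick, with a clear pane
- left_post (a point): gripping point of the left keeper: middle of its upright round thumb post, 12 to 14 mm thick, 32 mm tall, 114 mm above the desk, 26 mm above the cover's top, 36 mm from the pivot. The keeper is a flat steel bar (46 x 14 x 6 mm) that turns level about its pivot and lies over the cover's front rail, about 50 mm beyond the handle's left leg
- left_pivot (a point): point on the upright pivot axis of the left keeper at the height of left_post; fixed, 26 mm in front of the enclosure's front wall, 105 mm to the left of its mid plane
- keeper_left_angle (a joint): angle of the left keeper, rad: 0 points straight back over the cover (enclosure +x), grows as the post swings out to the left and forward; beyond 1.3 the bar is clear of the cover, 1.57 is parallel to the front, stop at 1.75. Stiff (0.03 N m), stays where it is left; starts between 0 and 0.4
- right_post (a point): gripping point of the right keeper: middle of its upright round thumb post, 12 to 14 mm thick, 32 mm tall, 114 mm above the desk, 26 mm above the cover's top, 36 mm from the pivot. The keeper is a flat steel bar (46 x 14 x 6 mm) that turns level about its pivot and lies over the cover's front rail, about 50 mm beyond the handle's right leg
- right_pivot (a point): point on the upright pivot axis of the right keeper at the height of right_post; fixed, 26 mm in front of the enclosure's front wall, 105 mm to the right of its mid plane
- keeper_right_angle (a joint): angle of the right keeper, rad: 0 points straight back over the cover (enclosure +x), grows as the post swings out to the right and forward; beyond 1.3 the bar is clear of the cover, 1.57 is parallel to the front, stop at 1.75. Stiff (0.03 N m), stays where it is left; starts between 0 and 0.4
- banana_plug_a: red-sleeved banana plug, 59 x 11 mm, lying in front of the enclosure; a bystander, origin at the centre of its underside
- banana_plug_b: black-sleeved banana plug, 59 x 11 mm, lying in front of the enclosure; a bystander, origin at the centre of its underside
- fuse: small cartridge fuse, 32 x 10 mm, lying in front of the enclosure; a bystander, origin at the centre of its underside
- hex_key: hex key with a handle, 82 x 31 x 10 mm, lying in front of the enclosure; a bystander, origin at the centre of its underside
- capacitor: can capacitor standing to the left of the enclosure, 35 mm across, 52 mm high; a bystander, origin at the centre of its underside
- solder_reel: solder reel standing to the left of the enclosure, 52 mm across, 36 mm high; a bystander, origin at the centre of its underside

How it is judged:
On the way:
1. both keepers are swung clear of the cover while it is still shut (value of joint each of keeper_left_angle, keeper_right_angle above 1.2 rad and value of joint cover_angle below 0.1 rad), for 0.2 s.
At the end, for the whole second after the job is handed in: Both keepers are clear of the cover (more than 1.2 rad), and the gripper's fingers hold the cover's bow handle (contact force above 2 N), still (under 0.05 rad/s), with its pointer within 0.06 rad (3.4 degrees) of the index through the last second (value of joint each of keeper_left_angle, keeper_right_angle above 1.2 rad and angle between the x axis of pointer and the x axis of index_tip, either way round below 0.06 rad and value of joint cover_angle above 0.25 rad and velocity of joint cover_angle between -0.05 and 0.05 rad/s and contact force between the fingers and bow_handle above 2 N); the arm keeps its last pose, push and grip.
It fails at once if the cover goes well past the index (more than about 0.12 rad, 15 mm at the pointer tip) (z of pointer in the frame of index_tip above 0.0155 m).
It fails at once if the index is shifted on the quadrant (more than 5 mm) (distance of index_tip from where it was at the start of the episode above 0.005 m).
It fails at once if another thing on the desk is moved (more than 30 mm) (distance of any of banana_plug_a, banana_plug_b, fuse, hex_key, capacitor, solder_reel from where it was at the start of the episode above 0.03 m).
It also fails if it takes over 61 s, if anything falls off the work surface, if the arm or the gripper's body presses on something with over 40 N, if the wrist force passes 120 N, or if a joint passes its speed limit or range.

## Working session

There is one attempt and no reset: what is moved stays moved. The work goes in short steps, Python scripts to look and compute and a tool call to move; the robot and the scene stay as the last step left them, time stands still between calls to the robot, and variables do not carry over. Pictures are saved under pics/ and viewed, at most 10 in all, crops included, and the job is handed in when it is done.

Besides the shell and the picture viewer there is one more tool, called after "Call:" as a command line: name --argument value ..., lists and objects as JSON in quotes. drive_tool: Moves the arm, as the interface text tells. Shift numbers are shares of 100 mm and turn numbers shares of 90 degrees, none past 1 either way. Its arguments: {"type":"object","properties":{"deltas":{"type":"string"}},"required":["deltas"]}

```bash
ls; mkdir -p pics
cat > h.py <<'E'
import numpy as np, cv2, json
from bench import robot, snapshot, finder
from scipy.spatial.transform import Rotation as Ro
def cam(n):
    o=robot.get_obs(); s=snapshot(n)
    if n=="wrist":
        T=np.eye(4);T[:3,:3]=Ro.from_euler('xyz',o['ee_rot']).as_matrix();T[:3,3]=o['tool_pos'];s['T']=T@s['hand_eye']
    return s
def ray(s,xy):
    K=np.array([[s['fx'],0,s['cx']],[0,s['fy'],s['cy']],[0,0,1.]])
    u=cv2.undistortPoints(np.array([[xy]],float),K,np.array(s['D'],float))[0,0]
    return s['T'][:3,3], s['T'][:3,:3]@np.array([u[0],-u[1],-1.])
def atz(s,xy,z):
    o,d=ray(s,xy); return o+d*(z-o[2])/d[2]
def proj(s,P):
    K=np.array([[s['fx'],0,s['cx']],[0,s['fy'],s['cy']],[0,0,1.]])
    p=np.linalg.inv(s['T'])@np.r_[P,1]; 
    return cv2.projectPoints(np.array([[p[0],-p[1],-p[2]]]),np.zeros(3),np.zeros(3),K,np.array(s['D'],float))[0].ravel()
E
cat > a.py <<'E'
from h import *
np.set_printoptions(precision=4,suppress=True)
Z=dict(enclosure=0,handle=.133,hinge=.083,left_post=.114,left_pivot=.114,right_post=.114,right_pivot=.114,bow_handle=.088,pointer=.083,index_tip=.14,capacitor=0,solder_reel=0,banana_plug_a=0,fuse=0,hex_key=0)
for c in("scene","top"):
    s=cam(c); cv2.imwrite(f"pics/{c}0.png",s['img'][:,:,::-1]); print(c,s['T'][:3,3],-s['T'][:3,2])
    for k,z in Z.items():
        for r in finder.landmark_of(c,k)[:2]: print(k,round(r['confidence'],2),np.round(r['xy'],1),atz(s,r['xy'],z))
print(robot.get_obs())
E
python3 a.py
```

```text
pics
scene [0.1226 0.9477 0.4819] [ 0.5054 -0.7566 -0.4148]
enclosure 0.89 [263.3 249.6] [0.6209 0.2734 0.    ]
enclosure 0.67 [222.1 247.3] [0.6966 0.3119 0.    ]
handle 0.89 [299.8 195.6] [0.543  0.2623 0.133 ]
hinge 0.95 [220.1 196.4] [0.7409 0.2586 0.083 ]
left_post 0.91 [268.6 230.1] [0.5335 0.3756 0.114 ]
left_pivot 0.87 [291.4 230.6] [0.5009 0.3564 0.114 ]
right_post 0.7 [332.3 184.3] [0.5408 0.1393 0.114 ]
right_pivot 0.7 [344.2 191.2] [0.504  0.1585 0.114 ]
right_pivot 0.35 [331.1 184.7] [0.5418 0.1426 0.114 ]
bow_handle 0.63 [298.4 216.8] [0.5467 0.2604 0.088 ]
bow_handle 0.48 [266.1 246.1] [0.5329 0.3845 0.088 ]
pointer 0.6 [220.1 246.3] [0.6028 0.4206 0.083 ]
index_tip 0.68 [206.8 203. ] [0.6532 0.3918 0.14  ]
capacitor 0.89 [221.8 305.2] [0.5705 0.4618 0.    ]
solder_reel 0.76 [168.6 289.5] [0.6781 0.4786 0.    ]
banana_plug_a 0.7 [373.3 248. ] [0.4381 0.1463 0.    ]
banana_plug_a 0.44 [355.  259.3] [0.4498 0.2066 0.    ]
fuse 0.52 [339.3 271. ] [0.4559 0.2606 0.    ]
hex_key 0.61 [321.1 300.5] [ 0.4388  0.3595 -0.    ]
top [0.3991 0.2532 1.0739] [ 0.1585  0.0385 -0.9866
[... 634 characters left out ...]

banana_plug_a 0.65 [323.3 267.1] [0.4409 0.2035 0.    ]
fuse 0.43 [289.4 265. ] [0.4434 0.2748 0.    ]
hex_key 0.63 [247.6 270.7] [0.4291 0.3627 0.    ]
hex_key 0.39 [350.1 267.2] [0.4422 0.1474 0.    ]
{'time': 1.6, 'joint_positions': array([-1.3281,  0.0872,  1.3707, -0.    ,  1.6836, -0.1031]), 'qvel': array([-0.0003,  0.0003, -0.0018,  0.0009,  0.0005, -0.0011]), 'joint_torque': array([ -0.0006, -34.0033, -30.259 ,   0.0718,   0.0237,  -0.    ]), 'tool_pos': array([ 0.1864, -0.5175,  0.2055]), 'ee_rot': array([3.1415, 0.    , 0.3458]), 'wrist_force': array([-0.6385, -0.0778,  0.7236]), 'wrist_torque': array([ 0.0099, -0.0067, -0.0323]), 'finger_force': 0.0, 'width': 0.09377012386008311}
```

View pics/scene0.png

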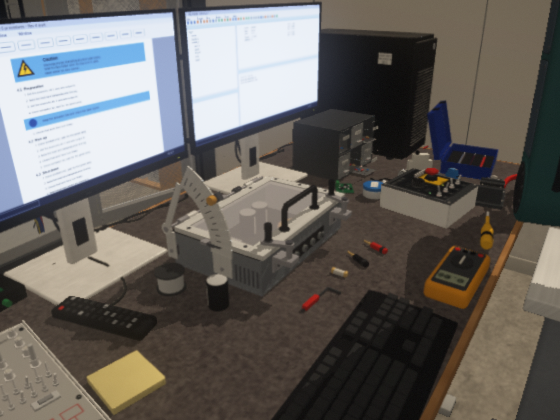

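View pics/top0.png

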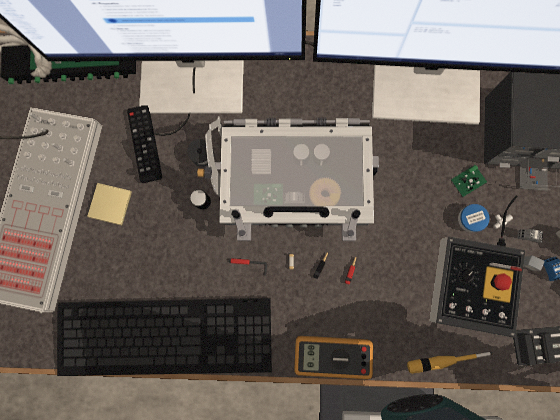

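The scene picture shows the enclosure in the middle, with the handle near (300,196), the quadrant on its left and the index block near (211,200). The top picture shows the cover's corners at about (221,223), (374,223), (222,126) and (373,126), with small things lying in front. I'll fit the enclosure pose from all the landmarks.

```bash
cat > fit.py <<'E'
from h import *
from scipy.optimize import least_squares
np.set_printoptions(precision=4,suppress=True)
def model(p):
    x,y,w,kl,kr,ia=p[:6]
    def W(a,b,z): c,s=np.cos(w),np.sin(w); return np.array([x+c*a-s*b,y+s*a+c*b,z])
    return dict(enclosure=W(0,0,0),handle=W(-.085,0,.133),hinge=W(.103,0,.083),bow_handle=W(-.085,0,.088),
     left_pivot=W(-.126,.105,.114),right_pivot=W(-.126,-.105,.114),
     left_post=W(-.126+.036*np.cos(kl),.105+.036*np.sin(kl),.114),right_post=W(-.126+.036*np.cos(kr),-.105-.036*np.sin(kr),.114),
     index_tip=W(.103-.13*np.cos(ia),.160,.083+.13*np.sin(ia)),pointer=W(.103-.128,.160,.083),
     c1=W(-.093,.152,.088),c2=W(-.093,-.152,.088))
if __name__=="__main__":
    obs=[]
    for c in("scene","top"):
        s=cam(c)
        for k in list(model(np.zeros(6)))[:10]:
            r=finder.landmark_of(c,k)
            if r and r[0]['confidence']>.4: obs.append((c,s,k,np.array(r[0]['xy'])))
        if c=="top":
            for k,xy in dict(c1=(221,223),c2=(374,223)).items(): obs.append((c,s,k,np.array(xy)))
    f=lambda p:np.concatenate([proj(s,model(p)[k])-xy for c,s,k,xy in obs])
    r=least_squares(f,[.625,.262,0.02,.2,.2,.5],loss='soft_l1',f_scale=1.5,x_scale=[.01,.01,.1,.2,.2,.2])
    e=f(r.x).reshape(-1,2)
    for o,q in zip(obs,e): print(o[0],o[2],q)
    print(r.x); np.save('p.npy',r.x)
    for k,v in model(r.x).items(): print(k,v)
E
python3 fit.py
```

```text
scene enclosure [-0.5701 -0.42  ]
scene handle [-1.2713 -0.1337]
scene hinge [2.6008 3.6712]
scene bow_handle [-0.3288 -2.057 ]
scene left_pivot [-1.4645  2.7871]
scene right_pivot [121.5723 -57.3883]
scene left_post [-0.4143 -0.199 ]
scene right_post [-0.4232  1.4279]
scene index_tip [ 1.9039 -1.4152]
scene pointer [-0.6264  1.4219]
top enclosure [ 59.4581 -31.751 ]
top handle [0.6442 0.3442]
top hinge [1.217  4.4618]
top bow_handle [0.3194 1.4735]
top left_pivot [-4.6954  0.6907]
top right_pivot [-1.6501 -1.3325]
top left_post [0.5132 2.6199]
top right_post [ 0.7663 -0.6184]
top index_tip [-0.1983  0.3771]
top pointer [0.8982 2.1006]
top c1 [-2.5069 -4.2031]
top c2 [-0.7418 -7.6072]
[0.6265 0.2677 0.0457 0.339  0.2962 0.6714]
enclosure [0.6265 0.2677 0.    ]
handle [0.5416 0.2639 0.133 ]
hinge [0.7294 0.2724 0.083 ]
bow_handle [0.5416 0.2639 0.088 ]
left_pivot [0.4958 0.3669 0.114 ]
right_pivot [0.5054 0.1571 0.114 ]
left_post [0.5292 0.3804 0.114 ]
right_post [0.5403 0.1482 0.114 ]
index_tip [0.6204 0.4276 0.1639]
pointer [0.5942 0.4264 0.083 ]
c1 [0.5266 0.4153 0.088 ]
c2 [0.5405 0.1116 0.088 ]
```

```bash
cat > plan.py <<'E'
from h import *
def plan(T,start=None):
    """T: list of (pos,rpy); chain of calls"""
    o=robot.get_obs(); p,R=(o['tool_pos'],Ro.from_euler('xyz',o['ee_rot'])) if start is None else (np.array(start[0]),Ro.from_euler('xyz',start[1]))
    for q,e in T:
        q=np.array(q); Q=Ro.from_euler('xyz',e)
        d=R.inv().apply(q-p)/.1; v=(R.inv()*Q).as_rotvec()/(np.pi/2)
        n=max(np.linalg.norm(q-p)/.05,np.linalg.norm(v)*90/8.59)
        print(np.round(d,3),np.round(v,3),'rows',round(n,1),'BAD' if max(abs(np.r_[d,v]))>1 else '')
        p,R=q,Q
E
python3 - <<'E'
from plan import *
a=np.array([.186,-.517,.206]);b=np.array([.44,.15,.28])
yaw=np.linspace(.3458,2.84,7)
plan([(a+(b-a)*i/6,[np.pi,0,yaw[i]]) for i in range(1,7)])
s=cam("wrist");print(s['hand_eye'])
E
```

```text
[ 0.773 -0.908 -0.128] [ 0.     0.    -0.265] rows 2.8 
[ 1.073 -0.513 -0.123] [-0.     0.    -0.265] rows 2.8 BAD
[ 1.189 -0.035 -0.123] [ 0.     0.    -0.265] rows 2.8 BAD
[ 1.102  0.448 -0.123] [ 0.     0.    -0.265] rows 2.8 BAD
[ 0.827  0.855 -0.123] [ 0.     0.    -0.265] rows 2.8 
[ 0.412  1.116 -0.123] [ 0.     0.    -0.265] rows 2.8 BAD
[[-6.30146919e-05  9.63957850e-01  2.66054992e-01  7.74218739e-02]
 [ 9.99999972e-01  1.21910417e-04 -2.04851684e-04  5.10416795e-04]
 [-2.29903264e-04  2.66054972e-01 -9.63957831e-01 -1.78161018e-01]
 [ 0.00000000e+00  0.00000000e+00  0.00000000e+00  1.00000000e+00]]
```

Call:
drive_tool --deltas "0.77 -0.9 -0.3 0 0 -0.26 94;0.77 -0.9 -0.3 0 0 -0.26 94;0.77 -0.9 -0.3 0 0 -0.26 94"

```text
time: 3.05
tool_pos: [0.2295, -0.4044, 0.237]
ee_rot: [3.14, -0.0, 0.761]
wrist_force: [-0.4, -0.3, -0.0]
width: 0.0937
finger_force: 0.0
```

Call:
drive_tool --deltas "1 -0.51 -0.3 0 0 -0.26 94;1 -0.51 -0.3 0 0 -0.26 94;1 -0.51 -0.3 0 0 -0.26 94"

```text
time: 3.35
tool_pos: [0.2675, -0.2983, 0.2678]
ee_rot: [3.138, 0.001, 1.171]
wrist_force: [0.0, -0.3, 0.3]
width: 0.0938
finger_force: 0.0
```

Call:
drive_tool --deltas "1 0 -0.1 0 0 -0.26 94;1 0 -0.1 0 0 -0.26 94;1 0 -0.1 0 0 -0.26 94"

```text
time: 3.65
tool_pos: [0.3081, -0.2048, 0.2772]
ee_rot: [3.138, 0.001, 1.585]
wrist_force: [-0.9, -0.8, -0.1]
width: 0.0941
finger_force: 0.0
```

Call:
drive_tool --deltas "1 0.45 0 0 0 -0.26 94;1 0.45 0 0 0 -0.26 94;1 0.45 0 0 0 -0.26 94"

```text
time: 3.95
tool_pos: [0.3521, -0.1054, 0.2759]
ee_rot: [3.14, -0.0, 1.991]
wrist_force: [0.1, -0.2, 0.5]
width: 0.0939
finger_force: 0.0
```

Call:
drive_tool --deltas "0.85 0.85 0 0 0 -0.26 94;0.85 0.85 0 0 0 -0.26 94;0.85 0.85 0 0 0 -0.26 94"

```text
time: 4.25
tool_pos: [0.3958, 0.0057, 0.2755]
ee_rot: [3.14, -0.0, 2.397]
wrist_force: [-0.2, -0.9, -0.3]
width: 0.0942
finger_force: 0.0
```

Call:
drive_tool --deltas "0.1 1 0 0 0 -0.3 94;0.1 1 0 0 0 -0.3 94;0.1 1 0 0 0 -0.3 60;0.1 1 0 0 0 -0.3 40"

```text
time: 4.65
tool_pos: [0.4566, 0.0834, 0.2747]
ee_rot: [-3.141, -0.002, 2.862]
wrist_force: [-0.1, -1.0, 1.2]
width: 0.0816
finger_force: 0.0
```

Run:
```python
from h import *; from fit import model
np.set_printoptions(precision=4,suppress=True)
s=cam("wrist");cv2.imwrite("pics/w1.png",s['img'][:,:,::-1]);m=model(np.load('p.npy'))
for k in("right_post","right_pivot","handle","bow_handle"):
    print(k,proj(s,m[k]),[(round(r['confidence'],2),np.round(r['xy'],1),atz(s,r['xy'],m[k][2])) for r in finder.landmark_of("wrist",k)[:2]])
print(robot.get_obs()['tool_pos'])
```

```text
right_post [358.5641 245.8969] [(0.93, array([358.8, 244.8]), array([0.5391, 0.1487, 0.114 ]))]
right_pivot [359.7867 213.4141] [(0.69, array([357.2, 214.1]), array([0.5054, 0.1544, 0.114 ])), (0.21, array([451.1, 214.4]), array([0.5329, 0.2489, 0.114 ]))]
handle [476.0805 224.0383] [(0.83, array([475.4, 225.6]), array([0.543, 0.263, 0.133]))]
bow_handle [454.0691 211.1383] [(0.62, array([452.5, 215.2]), array([0.5458, 0.2614, 0.088 ]))]
[0.4561 0.0815 0.276 ]
```

```bash
cat > arc.py <<'E'
from plan import *
def rows(P,start):
    p,R=np.array(start[0]),Ro.from_euler('xyz',start[1]); out=[]
    for q,e in P:
        d=R.inv().apply(np.array(q)-p)/.1; v=(R.inv()*Ro.from_euler('xyz',e)).as_rotvec()/(np.pi/2)
        out.append(' '.join(f'{x:.2f}' for x in np.r_[d,v]))
    print(';\n'.join(out))
def arc(piv,side,k0,k1,z,w=.046):
    ks=np.linspace(k0,k1,11); pose=lambda k:(np.array([piv[0]+.036*np.cos(w+side*k),piv[1]+.036*np.sin(w+side*k),z]),[np.pi,0,(np.pi if side<0 else 0)+side*k+w])
    rows([pose(k) for k in ks[1:6]],pose(ks[0]));print();rows([pose(k) for k in ks[6:]],pose(ks[5]))
E
python3 - <<'E'
from arc import *
y=[np.pi,0,2.9]
plan([([.5395,.1485,.2],y),([.5395,.1485,.108],y)])
arc([.505,.157],-1,.29,1.65,.108)
E
```

```text
[-0.611  0.878  0.761] [ 0.     0.001 -0.028] rows 2.6 
[ 0.   -0.    0.92] [0. 0. 0.] rows 1.8 
0.00 -0.05 -0.00 0.00 -0.00 0.09;
0.01 -0.10 -0.00 -0.00 -0.00 0.17;
0.03 -0.14 -0.00 0.00 -0.00 0.26;
0.05 -0.19 -0.00 0.00 -0.00 0.35;
0.08 -0.23 -0.00 -0.00 -0.00 0.43

0.00 -0.05 -0.00 0.00 -0.00 0.09;
0.01 -0.10 -0.00 -0.00 -0.00 0.17;
0.03 -0.14 -0.00 0.00 -0.00 0.26;
0.05 -0.19 -0.00 0.00 -0.00 0.35;
0.08 -0.23 -0.00 0.00 -0.00 0.43
```

Call:
drive_tool --deltas "-0.61 0.88 0.76 0 0 -0.03 34;-0.61 0.88 0.76 0 0 -0.03 34;-0.61 0.88 0.76 0 0 -0.03 34;-0.61 0.88 0.76 0 0 -0.03 34;-0.61 0.88 0.76 0 0 -0.03 34"

```text
time: 5.4
tool_pos: [0.5391, 0.1489, 0.1995]
ee_rot: [-3.141, -0.001, 2.905]
wrist_force: [0.2, 0.7, 0.1]
width: 0.0338
finger_force: 0.0
```

Run:
```python
from plan import *
s=cam("wrist");cv2.imwrite("pics/w2.png",s['img'][:,:,::-1])
for k in("right_post","right_pivot"):
    print(k,[(round(r['confidence'],2),np.round(r['xy'],1),atz(s,r['xy'],.114)) for r in finder.landmark_of("wrist",k)[:2]])
o=robot.get_obs();print(o['tool_pos'],o['ee_rot'],o['width'])
plan([([.5395,.1485,.108],[np.pi,0,2.9])])
```

```text
right_post [(0.81, array([278.9, 211. ]), array([0.54078883, 0.14908838, 0.114     ]))]
right_pivot [(0.91, array([274.3, 167.1]), array([0.50556466, 0.15389551, 0.114     ]))]
[0.53964144 0.14888677 0.20187356] [3.14043532 0.00351268 2.90460255] 0.033859734728075054
[ 0.004 -0.005  0.939] [0.001 0.002 0.003] rows 1.9
```

View pics/w2.png

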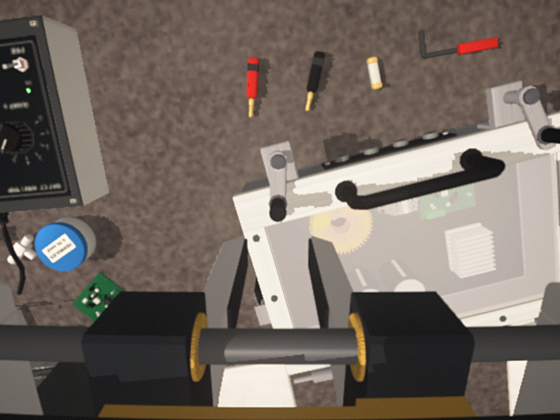

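The wrist view shows the right post at (279,211), between the finger tips at about (240,240) and (318,240), with the pivot at (277,160). I'll descend and swing it.

Call:
drive_tool --deltas "0 0 0.93 0 0 0 34;0 0 0.93 0 0 0 34;0 0 0.93 0 0 0 34;0 0 0.93 0 0 0 22;0 0 0.93 0 0 0 22"

```text
time: 6.05
tool_pos: [0.5416, 0.1499, 0.1106]
ee_rot: [3.139, 0.006, 2.906]
wrist_force: [0.6, -0.0, 0.0]
width: 0.0233
finger_force: 0.0
```

Call:
drive_tool --deltas "0 -0.05 0 0 0 0.09 22;0.01 -0.1 0 0 0 0.17 22;0.03 -0.14 0 0 0 0.26 22;0.05 -0.19 0 0 0 0.35 22;0.08 -0.23 0 0 0 0.43 22"

```text
time: 6.55
tool_pos: [0.5297, 0.1295, 0.1108]
ee_rot: [3.133, 0.005, 2.225]
wrist_force: [2.0, 0.6, -0.2]
width: 0.0217
finger_force: 1.1
```

Call:
drive_tool --deltas "0 -0.05 0 0 0 0.09 22;0.01 -0.1 0 0 0 0.17 22;0.03 -0.14 0 0 0 0.26 22;0.05 -0.19 0 0 0 0.35 22;0.08 -0.23 0 0 0 0.43 22"

```text
time: 7.05
tool_pos: [0.5066, 0.121, 0.111]
ee_rot: [3.132, 0.0, 1.549]
wrist_force: [1.3, -1.3, -0.2]
width: 0.0221
finger_force: 1.1
```

Run:
```python
from plan import *
s=cam("wrist");cv2.imwrite("pics/w3.png",s['img'][:,:,::-1])
for k in("right_post","right_pivot"):
    print(k,[(round(r['confidence'],2),np.round(r['xy'],1),atz(s,r['xy'],.114)) for r in finder.landmark_of("wrist",k)[:2]])
o=robot.get_obs();print(o['tool_pos'],o['ee_rot'],o['width'],o['wrist_force'])
```

```text
right_post [(0.96, array([286.7, 254. ]), array([0.51187506, 0.12068244, 0.114     ]))]
right_pivot [(0.85, array([268.7, 191.9]), array([0.50297178, 0.15605356, 0.114     ]))]
[0.50553576 0.12162863 0.11008734] [ 3.13459150e+00 -7.58697980e-04  1.55768334e+00] 0.022219620140412226 [ 1.3464203  -0.12225062  0.43338794]
```

Run:
```python
from arc import *
plan([([.5055,.1216,.205],[np.pi,0,1.558]),([.50,.215,.22],[np.pi,0,1.17]),([.51,.3,.22],[np.pi,0,.78]),([.529,.3805,.2],[np.pi,0,.386])])
arc([.4975,.366],1,.34,1.68,.108)
```

```text
[ 0.     0.006 -0.949] [ 0.004 -0.    -0.   ] rows 1.9 
[ 0.933 -0.067 -0.15 ] [-0.    -0.     0.247] rows 2.6 
[ 0.822 -0.24  -0.   ] [-0.    -0.     0.248] rows 2.6 
[ 0.701 -0.439  0.2  ] [ 0.    -0.     0.251] rows 2.6 
-0.00 -0.05 -0.00 0.00 0.00 -0.09;
-0.01 -0.10 -0.00 0.00 0.00 -0.17;
-0.03 -0.14 -0.00 0.00 0.00 -0.26;
-0.05 -0.18 -0.00 0.00 0.00 -0.34;
-0.08 -0.22 -0.00 0.00 0.00 -0.43

-0.00 -0.05 -0.00 0.00 0.00 -0.09;
-0.01 -0.10 -0.00 -0.00 0.00 -0.17;
-0.03 -0.14 -0.00 -0.00 0.00 -0.26;
-0.05 -0.18 -0.00 0.00 0.00 -0.34;
-0.08 -0.22 -0.00 -0.00 0.00 -0.43
```

Call:
drive_tool --deltas "0 0 -0.95 0 0 0 26;0 0 -0.95 0 0 0 34;0 0 -0.95 0 0 0 34"

```text
time: 7.5
tool_pos: [0.5073, 0.1223, 0.211]
ee_rot: [3.125, -0.003, 1.558]
wrist_force: [0.1, 1.5, 0.7]
width: 0.0335
finger_force: 0.0
```

Call:
drive_tool --deltas "0.93 -0.07 -0.15 0 0 0.25 34;0.93 -0.07 -0.15 0 0 0.25 34;0.93 -0.07 -0.15 0 0 0.25 34"

```text
time: 7.8
tool_pos: [0.4976, 0.219, 0.2183]
ee_rot: [3.141, -0.004, 1.165]
wrist_force: [-0.5, -0.6, 0.1]
width: 0.0337
finger_force: 0.0
```

Call:
drive_tool --deltas "0.82 -0.24 0 0 0 0.25 34;0.82 -0.24 0 0 0 0.25 34;0.82 -0.24 0 0 0 0.25 34"

```text
time: 8.1
tool_pos: [0.5079, 0.3038, 0.2161]
ee_rot: [-3.14, -0.001, 0.773]
wrist_force: [-0.0, -0.5, 0.8]
width: 0.0342
finger_force: 0.0
```

Call:
drive_tool --deltas "0.7 -0.44 0.2 0 0 0.25 34;0.7 -0.44 0.2 0 0 0.25 34;0.7 -0.44 0.2 0 0 0.25 34;0.7 -0.44 0.2 0 0 0.25 34"

```text
time: 8.5
tool_pos: [0.5276, 0.3808, 0.1956]
ee_rot: [3.141, 0.002, 0.381]
wrist_force: [0.3, -0.7, 0.4]
width: 0.0343
finger_force: 0.0
```

Run:
```python
from plan import *
s=cam("wrist");cv2.imwrite("pics/w4.png",s['img'][:,:,::-1])
for k in("left_post","left_pivot"):
    print(k,[(round(r['confidence'],2),np.round(r['xy'],1),atz(s,r['xy'],.114)) for r in finder.landmark_of("wrist",k)[:2]])
o=robot.get_obs();print(o['tool_pos'],o['ee_rot'],o['width'],o['wrist_force'],o['joint_positions'])
plan([([.529,.3805,.108],[np.pi,0,.386])])
```

```text
left_post []
left_pivot [(0.88, array([280.4, 248.3]), array([0.49897062, 0.366188  , 0.114     ])), (0.25, array([497.2, 327. ]), array([0.49984799, 0.15762267, 0.114     ]))]
[0.52809802 0.37946425 0.19731355] [-3.14148706e+00 -1.15994992e-03  3.79340004e-01] 0.03435599054562485 [ 0.40028791 -0.6000788  -0.22995496] [ 5.35960201e-01  3.13728682e-01  1.12053520e+00 -7.73338821e-05
  1.70616655e+00  1.72740598e+00]
[ 0.011 -0.006  0.893] [-0.    -0.001 -0.004] rows 1.8
```

View pics/w4.png

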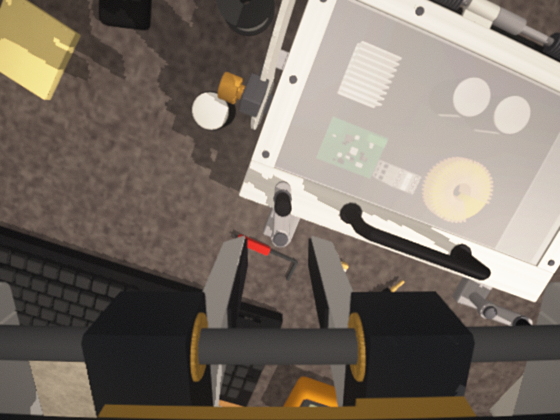

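The left post is at about (283,203), between the finger tips at columns 242 and 318, and its pivot is at (280,240). The right keeper (500,315) lies parallel to the front, swung clear. I'll descend and swing the left one.

Call:
drive_tool --deltas "0.01 -0.01 0.89 0 0 0 34;0.01 -0.01 0.89 0 0 0 34;0.01 -0.01 0.89 0 0 0 34;0.01 -0.01 0.89 0 0 0 22;0.01 -0.01 0.89 0 0 0 22"

```text
time: 9.15
tool_pos: [0.5302, 0.3816, 0.1113]
ee_rot: [-3.141, -0.006, 0.377]
wrist_force: [0.6, 0.8, -0.2]
width: 0.0232
finger_force: 0.0
```

Call:
drive_tool --deltas "0 -0.05 0 0 0 -0.09 22;-0.01 -0.1 0 0 0 -0.17 22;-0.03 -0.14 0 0 0 -0.26 22;-0.05 -0.18 0 0 0 -0.34 22;-0.08 -0.22 0 0 0 -0.43 22"

```text
time: 9.65
tool_pos: [0.5149, 0.3988, 0.1115]
ee_rot: [3.137, -0.005, 1.058]
wrist_force: [0.6, -1.9, 0.4]
width: 0.0223
finger_force: 0.7
```

Call:
drive_tool --deltas "0 -0.05 0 0 0 -0.09 22;-0.01 -0.1 0 0 0 -0.17 22;-0.03 -0.14 0 0 0 -0.26 22;-0.05 -0.18 0 0 0 -0.34 22;-0.08 -0.22 0 0 0 -0.43 22"

```text
time: 10.15
tool_pos: [0.4921, 0.4031, 0.1116]
ee_rot: [3.134, -0.002, 1.734]
wrist_force: [0.1, -1.3, -0.5]
width: 0.0222
finger_force: 0.7
```

Run:
```python
from plan import *
s=cam("wrist")
for k in("left_post","left_pivot"):
    print(k,[(round(r['confidence'],2),np.round(r['xy'],1),atz(s,r['xy'],.114)) for r in finder.landmark_of("wrist",k)[:2]])
o=robot.get_obs();print(o['tool_pos'],o['ee_rot'],o['width'],o['wrist_force'])
y=[np.pi,0,1.617]
plan([(o['tool_pos']+[0,0,.09],[np.pi,0,1.6]),([.515,.32,.22],y),([.5425,.2635,.2],y),([.5425,.2635,.114],y)])
```

```text
left_post [(0.65, array([290.2, 251.5]), array([0.49893774, 0.40526722, 0.114     ]))]
left_pivot [(0.71, array([277.9, 314.9]), array([0.49873891, 0.3646812 , 0.114     ]))]
[0.49115144 0.40341221 0.1108828 ] [ 3.13645490e+00 -2.52160974e-03  1.72566320e+00] 0.021909297888745422 [-0.01596249 -0.33453501  1.35716314]
[ 0.002  0.005 -0.9  ] [ 0.003 -0.002  0.08 ] rows 1.8 
[-0.841  0.214 -0.191] [-0.     0.    -0.011] rows 1.8 
[-0.577  0.249  0.2  ] [0. 0. 0.] rows 1.3 
[ 0.   -0.    0.86] [0. 0. 0.] rows 1.7
```

Call:
drive_tool --deltas "0 0 -0.9 0 0 0.08 26;0 0 -0.9 0 0 0.08 34;0 0 -0.9 0 0 0.08 34"

```text
time: 10.6
tool_pos: [0.4931, 0.4047, 0.2077]
ee_rot: [3.127, -0.009, 1.6]
wrist_force: [0.5, 0.3, 0.7]
width: 0.0336
finger_force: 0.0
```

Call:
drive_tool --deltas "-0.84 0.21 -0.19 0 0 0 50;-0.84 0.21 -0.19 0 0 0 50;-0.84 0.21 -0.19 0 0 0 50"

```text
time: 10.9
tool_pos: [0.5159, 0.3159, 0.2195]
ee_rot: [3.136, -0.0, 1.595]
wrist_force: [-0.5, 0.4, 0.4]
width: 0.0495
finger_force: 0.0
```

Call:
drive_tool --deltas "-0.58 0.25 0.2 0 0 0 50;-0.58 0.25 0.2 0 0 0 50;-0.58 0.25 0.2 0 0 0 50"

```text
time: 11.2
tool_pos: [0.5405, 0.2606, 0.1953]
ee_rot: [-3.14, 0.0, 1.598]
wrist_force: [0.3, 1.8, 0.8]
width: 0.0503
finger_force: 0.0
```

```bash
cat > kf.py <<'E'
from plan import *
import sys
from fit import model
from scipy.optimize import least_squares
np.set_printoptions(precision=4,suppress=True)
E
python3 - <<'E'
from kf import *
m=model(np.load('p.npy'))
s=cam("wrist");cv2.imwrite("pics/w5.png",s['img'][:,:,::-1])
t=cam("scene");cv2.imwrite("pics/s5.png",cv2.resize(t['img'][150:300,150:350,::-1],(800,600),interpolation=cv2.INTER_CUBIC))
for c,q,ks in(("wrist",s,("handle","left_post","right_post")),("scene",t,("index_tip","pointer","handle","hinge"))):
  for k in ks: print(c,k,proj(q,m[k]),[(round(r['confidence'],2),np.round(r['xy'],1),atz(q,r['xy'],m[k][2])) for r in finder.landmark_of(c,k)[:2]])
o=robot.get_obs();print(o['tool_pos'],o['ee_rot'],o['width'],o['wrist_force'])
E
```

```text
wrist handle [278.9505 213.3176] [(0.69, array([284.4, 216. ]), array([0.5456, 0.2619, 0.133 ]))]
wrist left_post [265.9275  45.5636] [(0.59, array([212.6,  11.4]), array([0.4921, 0.4016, 0.114 ]))]
wrist right_post [273.6896 332.7702] [(0.95, array([236. , 355.5]), array([0.5069, 0.1231, 0.114 ]))]
scene index_tip [206.1039 201.7848] [(0.63, array([205.6, 200.3]), array([0.6251, 0.4236, 0.1639])), (0.61, array([337.9, 270.6]), array([0.3444, 0.4944, 0.1639]))]
scene pointer [221.7736 249.1219] [(0.96, array([219.7, 247. ]), array([0.6018, 0.4228, 0.083 ]))]
scene handle [300.0287 196.0663] [(0.87, array([300.4, 197.6]), array([0.5373, 0.2694, 0.133 ]))]
scene hinge [220.0008 199.8712] [(0.81, array([221.7, 198.9]), array([0.7296, 0.2667, 0.083 ]))]
[0.54   0.2629 0.1968] [ 3.1411 -0.0002  1.6036] 0.04976928290648796 [-0.3717  0.3621  0.0171]
```

View pics/w5.png

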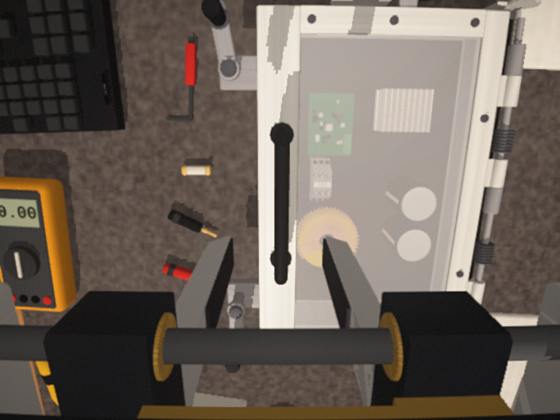

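View pics/s5.png

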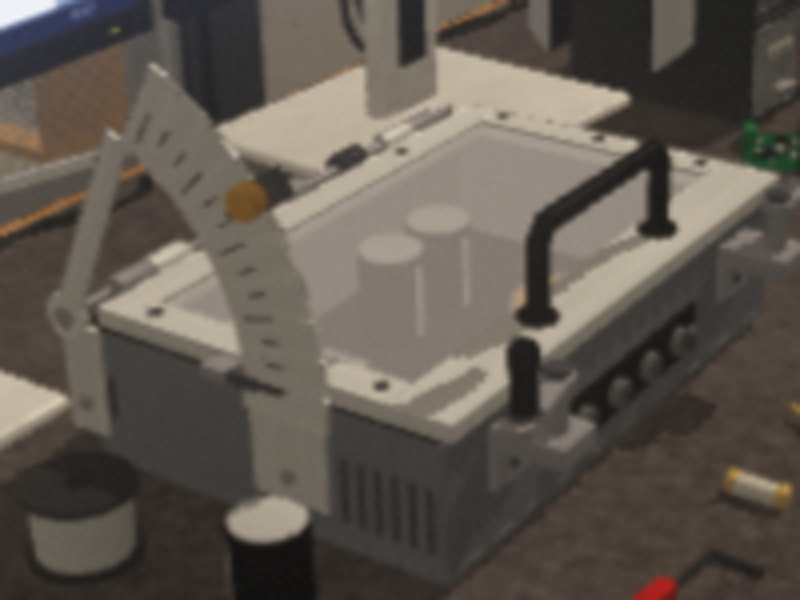

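Both keepers stand clear: left at (222,40) and right at (237,340) in the wrist picture. The bar, from (282,132) to (280,262), lies between the fingers. In the scene crop the index is near the 40° tick. Time to grasp.

Call:
drive_tool --deltas "0 0.02 0.84 0 0 0 50;0 0.02 0.84 0 0 0 50;0 0.02 0.84 0 0 0 50;0 0.02 0.84 0 0 0 30;0 0.02 0.84 0 0 0 20"

```text
time: 12.15
tool_pos: [0.5438, 0.2628, 0.1154]
ee_rot: [3.137, -0.002, 1.603]
wrist_force: [0.5, -0.2, -0.3]
width: 0.0374
finger_force: 0.0
```

Call:
drive_tool --deltas "0 0 0 0 0 0 0;0 0 0 0 0 0 0;0 0 0 0 0 0 0;0 0 0 0 0 0 0;0 0 0 0 0 0 0"

```text
time: 12.65
tool_pos: [0.543, 0.2622, 0.1134]
ee_rot: [3.14, -0.001, 1.602]
wrist_force: [1.6, 0.2, 2.8]
width: 0.0102
finger_force: 30.0
```

Run:
```python
from arc import *
o=robot.get_obs();p=o['tool_pos'];print(p,o['ee_rot'],o['width'],o['wrist_force'],o['finger_force'])
# keep tool orientation; handle moves on circle about hinge
w=.046; R0=np.hypot(.188,.05);a0=np.arctan2(.05,.188)
def pose(t,tilt=0): 
    f=R0*np.cos(a0)-R0*np.cos(a0+t); u=R0*np.sin(a0+t)-R0*np.sin(a0)
    return (p+np.array([f*np.cos(w),f*np.sin(w),u]),o['ee_rot'])
for a,b in((0,.25),(.25,.45),(.45,.6)):
    print(a,b); rows([pose(t) for t in np.linspace(a,b,6)[1:]],pose(a))
```

```text
[0.54295424 0.26222741 0.11339478] [ 3.13950675e+00 -5.24202135e-04  1.60230294e+00] 0.010161450424415686 [1.5662908  0.19883078 2.82264616] 29.996405839920044
0 0.25
0.00 0.03 -0.09 0.00 0.00 0.00;
0.00 0.06 -0.19 0.00 0.00 0.00;
0.00 0.10 -0.28 0.00 0.00 0.00;
0.00 0.14 -0.36 0.00 0.00 0.00;
0.00 0.18 -0.45 0.00 0.00 0.00
0.25 0.45
0.00 0.04 -0.07 0.00 0.00 0.00;
0.00 0.08 -0.13 0.00 0.00 0.00;
0.00 0.13 -0.20 0.00 0.00 0.00;
0.00 0.17 -0.26 0.00 0.00 0.00;
0.00 0.22 -0.32 0.00 0.00 0.00
0.45 0.6
0.00 0.04 -0.04 0.00 0.00 0.00;
0.00 0.08 -0.09 0.00 0.00 0.00;
0.00 0.12 -0.13 0.00 0.00 0.00;
0.00 0.16 -0.17 0.00 0.00 0.00;
0.00 0.21 -0.21 0.00 0.00 0.00
```

Call:
drive_tool --deltas "0 0.03 -0.09 0 0 0 0;0 0.06 -0.19 0 0 0 0;0 0.1 -0.28 0 0 0 0;0 0.14 -0.36 0 0 0 0;0 0.18 -0.45 0 0 0 0"

```text
time: 13.15
tool_pos: [0.5595, 0.2625, 0.1568]
ee_rot: [-3.138, 0.001, 1.603]
wrist_force: [2.0, 2.0, -9.5]
width: 0.0101
finger_force: 30.0
```

Call:
drive_tool --deltas "0 0.04 -0.07 0 0 0 0;0 0.08 -0.13 0 0 0 0;0 0.13 -0.2 0 0 0 0;0 0.17 -0.26 0 0 0 0;0 0.22 -0.32 0 0 0 0"

```text
time: 13.65
tool_pos: [0.5812, 0.263, 0.1901]
ee_rot: [-3.139, 0.001, 1.603]
wrist_force: [-6.8, -0.7, -5.0]
width: 0.0098
finger_force: 30.0
```

```bash
cat > look.py <<'E'
from kf import *
from scipy.optimize import least_squares
def look(n):
    p=np.load('p.npy'); x,y,w=p[:3]
    t=cam("scene");cv2.imwrite(f"pics/{n}.png",cv2.resize(t['img'][150:270,170:330,::-1],(800,600),interpolation=cv2.INTER_CUBIC))
    def W(r,a): 
        a_=.103-r*np.cos(a); c,s=np.cos(w),np.sin(w); return np.array([x+c*a_-s*.16,y+s*a_+c*.16,.083+r*np.sin(a)])
    for k,r in(("pointer",.128),("index_tip",.130)):
        for q in finder.landmark_of("scene",k)[:1]:
            z=np.array(q['xy'])+[1.2,1.2]  # bias seen at shut cover
            f=least_squares(lambda a:proj(t,W(r,a[0]))-z,[.5])
            print(k,round(q['confidence'],2),q['xy'],'angle',f.x,'res',f.fun)
    o=robot.get_obs();print(o['tool_pos'],o['ee_rot'],o['width'],o['wrist_force'],o['finger_force'])
E
python3 -c "from look import *;look('s6')"
```

```text
pointer 0.61 [213.0, 215.9] angle [0.452] res [-0.6498  0.2884]
index_tip 0.68 [204.6, 203.4] angle [0.6434] res [ 1.4943 -0.9172]
[0.5818 0.263  0.1909] [-3.1406  0.0005  1.6024] 0.010478796963145912 [-5.9312 -0.8747 -4.3365] 30.010896027088165
```

View pics/s6.png

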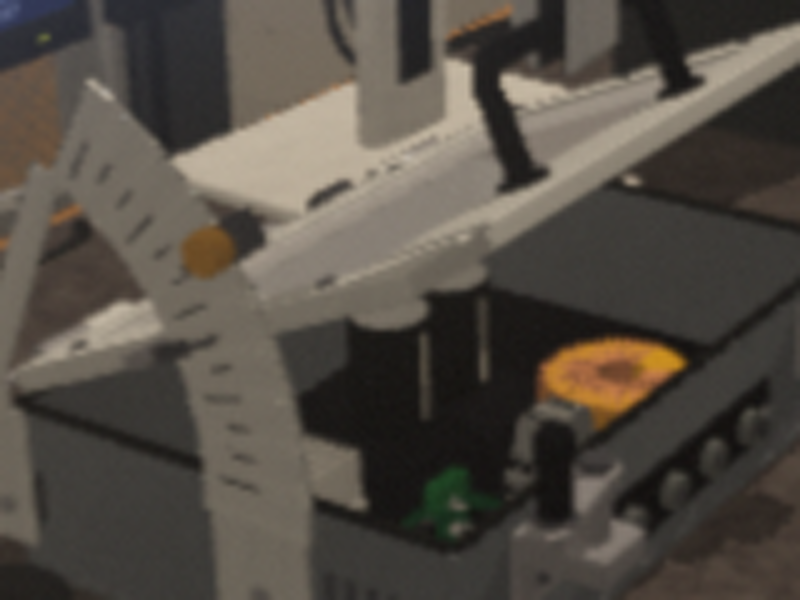

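The cover is at about 0.45 rad: the pointer is at (180–215,348) in the crop, near 26°. The index, at about (180,268), sits between the 35° and 40° ticks. I'll go on to 0.63.

Call:
drive_tool --deltas "0 0.06 -0.06 0 0 0 0;0 0.11 -0.12 0 0 0 0;0 0.17 -0.18 0 0 0 0;0 0.22 -0.22 0 0 0 0;0 0.26 -0.25 0 0 0 0"

```text
time: 14.3
tool_pos: [0.6066, 0.2636, 0.2165]
ee_rot: [-3.138, 0.001, 1.603]
wrist_force: [-9.6, -1.9, -1.8]
width: 0.0097
finger_force: 30.0
```

Run:
```python
from look import *
look('s7')
ims=[cam("scene")['img'].astype(float) for _ in range(4)]
i=np.mean(ims,0).astype('uint8')[185:240,190:250,::-1]; cv2.imwrite("pics/s8.png",cv2.resize(i,(655,600),interpolation=cv2.INTER_CUBIC))
```

```text
pointer 0.58 [205.7, 206.9] angle [0.5977] res [ 1.5106 -0.863 ]
index_tip 0.48 [205.5, 206.8] angle [0.6002] res [ 2.3549 -1.3504]
[0.6069 0.2636 0.2167] [-3.1393  0.001   1.6025] 0.009763478058327883 [-9.7392 -0.9705 -1.2573] 30.006236135959625
```

View pics/s8.png

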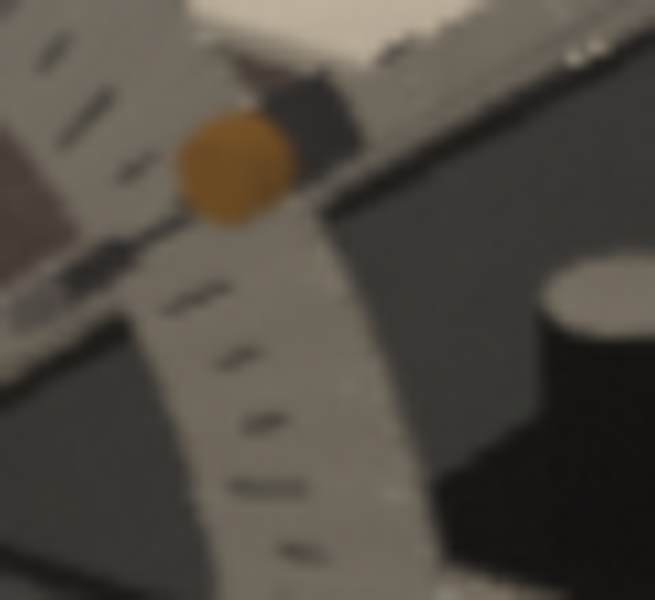

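The pointer blade, at (60–130, 290–250) with its tip near (130,250), lines up with the index line, whose tip is near (138,240). That leaves a gap of about half a camera pixel, or roughly 0.01 rad. The grip is firm at 30 N and the pose is steady, so I'm handing in.

```bash
python3 -c "
from bench import robot
print(robot.close_job())"
```

```text
the job is handed in; nothing more can be done
None
```

I swung both keepers clear (about 1.5 rad each), lifted the cover to the index (pointer within about 0.01 rad by camera), and handed the job in still gripping the handle at 30 N; the hand-in gave no verdict.

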